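# Index the dome fixture to its next hole

### The job

Turn the indexing turntable that carries the printed dome on to its next hole: pull the spring plunger's black knob up, turn the table counter-clockwise (seen from above), and let the pin snap fully down into the next hole, which has to be found by feel. Be gentle: never force the pin hard against the side of a hole, leave the other things on the desk alone, and let go at the end.

Things in the scene. Friction and masses are not known exactly. Their poses are not given: they have to be found in the camera images.
- base: Round grey plastic base, 280 mm across, 18 mm high, fixed to the desk. Origin: centre of its underside, on the turntable's upright axis. Steel arc plates, 32 mm wide and 12 mm high (top 30 mm above the desk), lie on it along a circle of 115 mm radius about that axis; two round holes in them, 12.5 mm wide: home, and the next one. Its +x axis points at the home hole.
- home (a point): Centre of the home hole, on the plate's top (30 mm up), 115 mm from the axis. The next hole is on the same circle in a plate clamped at an adjustable angle: anywhere from 42 to 67 degrees counter-clockwise of home. Its place is not measured: it is to be felt for. Past it the plate runs on smooth for 16 degrees or more. Where the plates meet is a step under 0.5 mm.
- turntable (a joint): Angle of the aluminium turntable about the axis (rad): 0 with the pin in the home hole, grows counter-clockwise seen from above, stops at -0.1 and 1.45. Friction about 0.06 N m; it stays where left. Disc 150 mm across, top 43 mm up, with an ivory lattice dome (about 150 mm across, top 115 mm up). An arm 30 mm wide, top 43 mm up, reaches to 130 mm from the axis and carries the plunger at 115 mm.
- plunger: Spring plunger: black round knob, head 26 mm across with upright sides 63 to 84 mm above the desk (top 86), on a 17 mm neck in a 21 mm bushing whose top is 53 mm up. It slides only straight up, 16 mm to its stop. Origin: on its axis inside the head; 74 mm up with the pin fully in a hole, 84 with the tip on top of the plates, 90 at the stop. x axis: away from the turntable's axis.
- pin_tip (a point): Lower end of the plunger's rounded steel pin, 9 mm across, 54 mm below the plunger's origin. It goes 10 mm into a hole, with 1.7 mm of play each way. The spring presses it down with 4.5 N when in, 8.5 N at the stop. With the knob let go and the tip on the plates, a push of 3 to 9 N at the knob turns the table, until the pin drops in by itself and it stops dead. Over 20 N on the pin is forcing it.
- can: Bystander: aluminium drinks can, 58 mm across and 135 mm high, loose. Origin: centre of its underside.
- case: Bystander: ivory octagonal printed case, open-topped, about 90 mm across and 18 mm high, loose. Origin: centre of its underside.
- adapter: Bystander: black power adapter, 62 x 62 x 28 mm, loose. Origin: centre of its underside.

How it is judged:
By the outcome, as a careful person would: the job done as asked, in the order asked, and still so for the second after the job is handed in, with the robot touching nothing.
It also fails if it takes over 58 s, if anything falls off the work surface, if the arm or the gripper's body presses on something with over 40 N, if the wrist force passes 120 N, or if a joint passes its speed limit or range.

### The arm

A 7-joint arm with a two-finger parallel gripper is mounted at the origin on the work surface. World frame = base frame: x ahead of the robot, y to its left, z up, the work surface at z = 0. Lengths are in m, angles in rad, forces in N, time in s.
With the tool pointing down it reaches from about 0.4 to 0.875 m from the base axis. Payload 6.5 kg.
Tool frame: the origin (TCP) lies between the finger pads; the fingertips stand 8 mm ahead of it and the grasp point (between the pads) lies 11 mm behind it; z points along the fingers, y is the direction in which the jaws open and shut (so a half turn about z gives the same grasp; the last joint's range is limited). The gripper opens to 88 mm and grips with 3 to 60 N. Pads are 18 mm wide; open, the fingers measure 123 mm over their backs; the gripper's body (75 mm by 187 mm) begins 45 mm behind the grasp point.
Start: joints at [1.09, 0.536, -0.004, 1.538, 0.003, 1.067, -0.071], TCP at [0.262, -0.595, 0.223] pointing down, gripper open.
Joint ranges: [-2.7, 2.7], [-0.37, 2.16], [-1.27, 1.26], [0.24, 2.4], [-1.31, 4.45], [0.19, 1.91], [-2.76, 2.76]. Speed limits (rad/s): [2.39, 2.39, 3.14, 3.14, 3.14, 3.14, 3.14].

### API

Orientations are given as a unit quaternion [x, y, z, w].
In Python, from workcell import telemetry, snapshot, camera_params, arm gives the robot as it stands.
- The arm moves only by the tool play_rows, never from a script. Its argument "series" is a list of rows, each an object with "grip": the finger opening in m, from 0 to 0.0881; "xyz": the shift along the world's x, y, z in m, a list of three; "turn": the turn, a rotation vector about the world's x, y, z in degrees, a list of three. A call has 1 to 8 rows; each row shifts and turns the pose as measured when the row begins; what a row does not reach is not made up. A row lasts 1/10 s, in which the tool goes at most 50 mm and 8.59 degrees, less where a joint would pass 70% of its speed; a pose out of reach is approached as far as the arm can. A call with a gripper value outside its range is refused whole. The fingers move at their own pace and stop on an object; the grip force is fixed at half the most. Time passes only in rows, so rows that do not move let the fingers close. It gives the time, the measured TCP pose, the force and the opening at its end, in the units of the state.
- telemetry.get_state(): the state, without advancing time (a new reading comes with each control period).
- snapshot(name): name is "scene" or "side" or "wrist"; returns the picture (480x640x3 uint8, red, green, blue); there is no depth.
- camera_params(name): a dict with "camera_matrix" (3x3 intrinsics, pixels), "rvec" (rotation vector, rad) and "tvec" (3), from world to camera coordinates, as OpenCV has them; the wrist camera has in their place "mount" (4x4, takes a point from camera to tool coordinates, whose origin is the TCP and whose axes are the flange's). Camera axes: x right, y down, z forward; pixel columns grow to the right and rows downward; lengths in m; the calibration is good to about 2 mm. A picture is of the moment at which its call begins: read the wrist's pose just before it. camera_params takes no time and is no camera call.
- arm.close_job(): hands the job in, once; it reports no verdict.
The state is a dict: "t": time; "joint_positions": joint angles; "qvel": joint speeds; "joint_torque": joint torques, N m; "eef_pos": TCP position; "eef_rot": TCP orientation; "ft_force": force on the tool from outside, world axes, zero at the start; "torque": the same for the moment, N m; "finger_gap": opening from 0.0 (shut) to 1.0 (fully open).
Only numpy, scipy, OpenCV 4.12 (cv2) and the standard library are available. Lean on these libraries where they do the work, as an engineer would, in place of code of your own. Each camera call takes 0.05 s, during which the arm holds its last target.

## Working session

There is one attempt and no reset: what is moved stays moved. The work goes in short steps, Python scripts to look and compute and a tool call to move; the robot and the scene stay as the last step left them, time stands still between calls to the robot, and variables do not carry over. Pictures are saved under pics/ and viewed, and the job is handed in when it is done.

Besides the shell and the picture viewer there is one more tool, called by a JSON object that holds its "api" and its "payload", one argument or row to a line. play_rows: Moves the arm, as the interface text tells. Its arguments: {"type":"object","properties":{"series":{"type":"array"}},"required":["series"]}

```bash
mkdir -p pics; ls; python3 - <<'E'
from workcell import telemetry, snapshot, camera_params, arm
import cv2
s=telemetry.get_state(); print(s)
for n in("scene","side"):
    cv2.imwrite(f"pics/{n}0.png",snapshot(n)[:,:,::-1]); print(n,camera_params(n))
print(camera_params("wrist"))
E
```

```text
pics
{'t': 0.0, 'joint_positions': array([ 1.08977606,  0.53718555, -0.00443857,  1.53883776,  0.0025768 ,
        1.06731497, -0.07120195]), 'qvel': array([-0.00014294,  0.00045556, -0.00096896,  0.00067138, -0.00182431,
        0.00069279,  0.00049566]), 'joint_torque': array([-5.11488452e-04, -5.70995951e+01,  9.90174785e-01, -2.51610374e+01,
       -5.64004888e-02,  1.77230017e-02,  1.72365817e-04]), 'eef_pos': array([ 0.2616989 , -0.59429449,  0.22164033]), 'eef_rot': array([ 9.78561108e-01,  2.05954853e-01, -2.31377294e-04, -8.38641795e-04]), 'ft_force': array([0.15879205, 0.59125748, 0.08848836]), 'torque': array([-0.0040925 , -0.00797644,  0.03800658]), 'finger_gap': 0.9958750427080477}
scene {'camera_matrix': array([[571.48040369,   0.        , 315.93035985],
       [  0.        , 571.48040369, 243.14363578],
       [  0.        ,   0.        ,   1.        ]]), 'rvec': array([ 1.63826831,  1.65843359, -0.87862371]), 'tvec': array([ 0.03787771, -0.24555187,  1.67852706])}
side {'camera_matrix': array([[529.4889779,   0.       , 311.8255109],
       [  0.       , 529.4889779, 244.8641692],
       [  0.       ,   0.       ,   1.       ]]), 'rvec': array([ 0.25390564, -2.73221248,  1.3453638 ]), 'tvec': array([0.48386041, 0.14046947, 1.20874744])}
{'camera_matrix': array([[360.53745988,   0.        , 316.00626718],
       [  0.        , 360.53745988, 238.78813353],
       [  0.        ,   0.        ,   1.        ]]), 'mount': array([[-7.16105237e-04, -9.61860548e-01, -2.73539346e-01,
         7.03362069e-02],
       [ 9.99999653e-01, -5.72481270e-04, -6.04877664e-04,
        -7.92514489e-04],
       [ 4.25211809e-04, -2.73539684e-01,  9.61860624e-01,
        -1.61524304e-01],
       [ 0.00000000e+00,  0.00000000e+00,  0.00000000e+00,
         1.00000000e+00]])}
```

View pics/scene0.png

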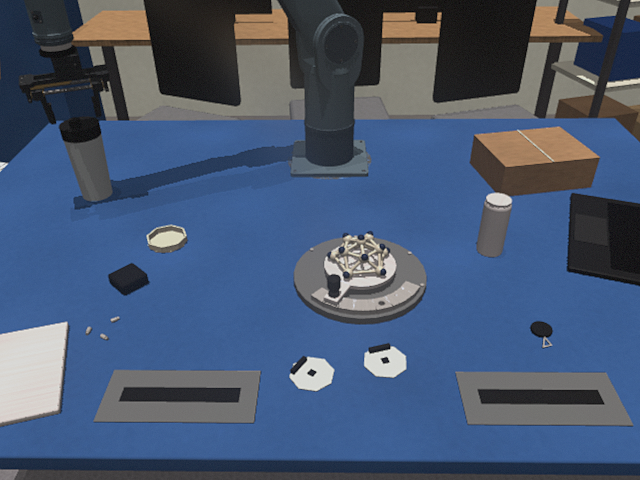

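View pics/side0.png

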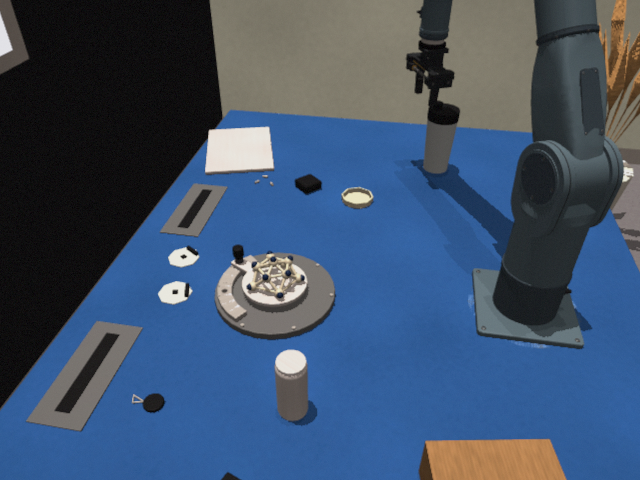

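```bash
cat > h.py <<'E'
from workcell import telemetry, snapshot, camera_params, arm
import cv2, numpy as np
from scipy.spatial.transform import Rotation as R
def ray(n,uv,pose=None):
    c=camera_params(n);K=c["camera_matrix"]
    d=np.linalg.inv(K)@np.array([uv[0],uv[1],1.])
    if n=="wrist":
        p,q=pose;M=c["mount"];Rw=R.from_quat(q).as_matrix()
        return p+Rw@M[:3,3], Rw@M[:3,:3]@d
    Rm=cv2.Rodrigues(c["rvec"])[0]
    return -Rm.T@c["tvec"].ravel(), Rm.T@d
def onz(n,uv,z,pose=None):
    o,d=ray(n,uv,pose);return o+d*(z-o[2])/d[2]
def proj(n,P):
    c=camera_params(n);return cv2.projectPoints(np.atleast_2d(P).astype(float),c["rvec"],c["tvec"],c["camera_matrix"],None)[0].reshape(-1,2)
def tri(a,b):
    A=[];B=[]
    for n,uv in (a,b):
        o,d=ray(n,uv);d/=np.linalg.norm(d);P=np.eye(3)-np.outer(d,d);A.append(P);B.append(P@o)
    x=np.linalg.solve(A[0]+A[1],B[0]+B[1]); return x,[np.linalg.norm(P@x-b) for P,b in zip(A,B)]
E
python3 - <<'E'
import cv2
a=cv2.imread('pics/scene0.png')[220:330,280:440];b=cv2.imread('pics/side0.png')[235:340,205:345]
cv2.imwrite('pics/sc_z.png',cv2.resize(a,None,fx=5,fy=5,interpolation=cv2.INTER_CUBIC));cv2.imwrite('pics/si_z.png',cv2.resize(b,None,fx=5,fy=5,interpolation=cv2.INTER_CUBIC))
E
```

```text
(no output)
```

View pics/sc_z.png

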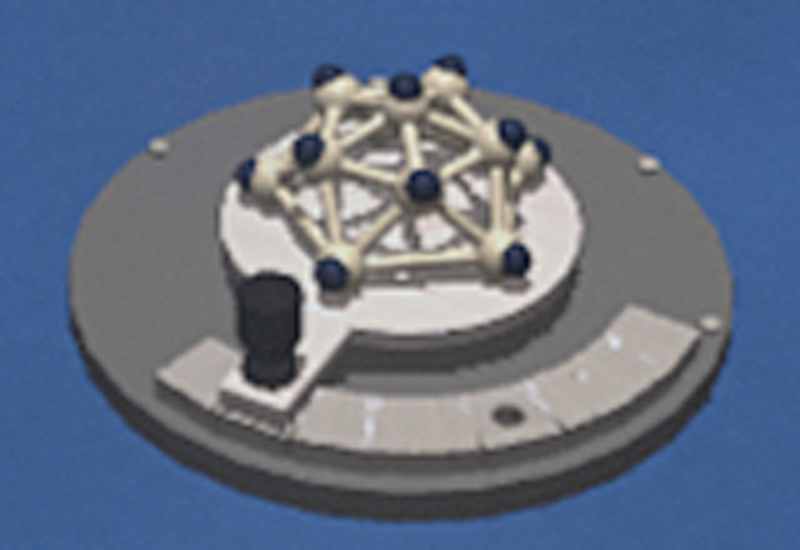

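View pics/si_z.png

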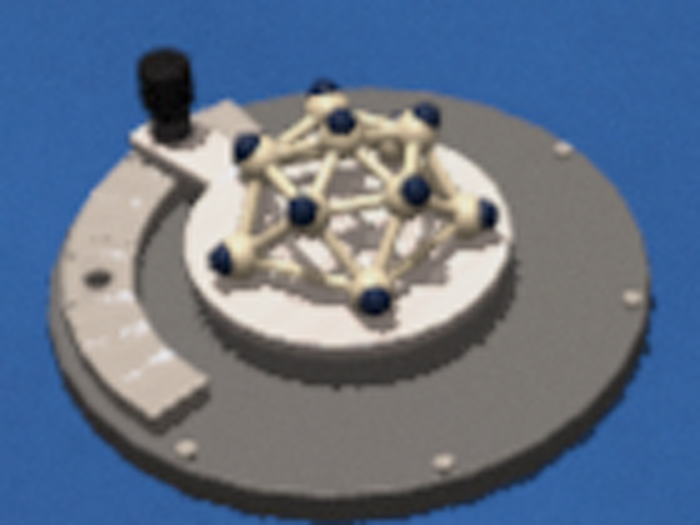

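Both views show the knob in the home hole (scene about (334,284), side about (238,254)), the base, and a dark spot on the plates that may be the next hole (scene about (381.6,302.8), side about (224.6,290.6)).

```bash
python3 - <<'E'
from h import *
# base centre: outline of not-blue region vs blue
for n,(x0,y0,x1,y1) in (("scene",(285,225,435,325)),("side",(208,240,345,338))):
    im=cv2.imread(f'pics/{n}0.png'); b,g,r=[im[:,:,i].astype(int) for i in range(3)]
    m=np.zeros(b.shape,np.uint8); m[y0:y1,x0:x1]=((b-r)<45)[y0:y1,x0:x1]*255
    cs,_=cv2.findContours(m,cv2.RETR_EXTERNAL,cv2.CHAIN_APPROX_NONE); c=max(cs,key=cv2.contourArea).reshape(-1,2)
    # map points to z=0.018; use points on far side (upper rim): robust circle fit radius .14
    P=np.array([onz(n,p,0.018)[:2] for p in c])
    from scipy.optimize import least_squares
    f=lambda q:np.hypot(P[:,0]-q[0],P[:,1]-q[1])-.14
    s=least_squares(f,P.mean(0),loss='soft_l1',f_scale=.001); e=f(s.x)
    print(n,s.x,np.percentile(e,[5,50,95]))
hs,hd=(381.6,302.8),(224.6,290.6)
print('hole',onz('scene',hs,.03),onz('side',hd,.03),tri(('scene',hs),('side',hd)))
# knob dark masks
for n,(x0,y0,x1,y1) in (("scene",(322,268,345,300)),("side",(228,240,248,266))):
    im=cv2.imread(f'pics/{n}0.png'); 
    m=(im[y0:y1,x0:x1].max(2)<60).astype(np.uint8)
    k,l,st,ce=cv2.connectedComponentsWithStats(m); i=1+st[1:,4].argmax(); ys,xs=np.where(l==i)
    print(n,st[i]+[x0,y0,0,0,0])
    for y in range(ys.min(),ys.max()+1): print(y+y0,xs[ys==y].min()+x0,xs[ys==y].max()+x0,end=' | ')
    print()
E
```

```text
scene [0.5717111  0.06404127] [-0.00228271  0.00400596  0.01221923]
side [0.56689363 0.07165875] [-0.00265043  0.00318053  0.04201889]
hole [0.6735329  0.10271617 0.03      ] [0.67546153 0.10443962 0.03      ] (array([0.67502448, 0.1033771 , 0.03026082]), [np.float64(0.0010992063566036031), np.float64(0.0010992063566036224)])
scene [327 275  13  23 218]
275 331 337 | 276 329 338 | 277 328 339 | 278 327 339 | 279 328 339 | 280 328 339 | 281 328 339 | 282 328 339 | 283 328 339 | 284 328 339 | 285 328 339 | 286 328 339 | 287 328 339 | 288 329 338 | 289 330 338 | 290 330 337 | 291 329 338 | 292 329 338 | 293 329 338 | 294 329 338 | 295 329 338 | 296 331 337 | 297 334 334 | 
side [233 245  11  19 154]
245 237 239 | 246 234 241 | 247 233 242 | 248 233 242 | 249 233 242 | 250 233 242 | 251 233 242 | 252 233 242 | 253 233 242 | 254 234 243 | 255 234 242 | 256 234 242 | 257 235 242 | 258 235 242 | 259 236 242 | 260 236 242 | 261 236 242 | 262 236 241 | 263 238 239 |
```

```bash
python3 - <<'E'
from h import *
k=('scene',(333.5,281.5)),('side',(237.7,251))
x,e=tri(*k);print(x,e, onz(*k[0],.074),onz(*k[1],.074))
H=np.array([.6750,.1034])
from scipy.optimize import least_squares
for n,(x0,y0,x1,y1) in (("scene",(285,225,435,325)),("side",(208,240,345,338))):
    im=cv2.imread(f'pics/{n}0.png'); b,g,r=[im[:,:,i].astype(int) for i in range(3)]
    m=np.zeros(b.shape,np.uint8); m[y0:y1,x0:x1]=((b-r)<45)[y0:y1,x0:x1]*255
    cs,_=cv2.findContours(m,cv2.RETR_EXTERNAL,cv2.CHAIN_APPROX_NONE); c=max(cs,key=cv2.contourArea).reshape(-1,2)
    P=np.array([onz(n,p,0.018)[:2] for p in c]);q=np.array([.57,.067]);cam=ray(n,(320,240))[0][:2]
    for it in range(15):
        d=P-q;u=(cam-q)/np.linalg.norm(cam-q)
        s=(d@u<0.03)&(abs(np.linalg.norm(d,axis=1)-.14)<.006)
        q=least_squares(lambda q:np.hypot(*(P[s]-q).T)-.14,q).x
    print(n,q,s.sum(),np.std(np.hypot(*(P[s]-q).T)-.14),'knob r',np.linalg.norm(x[:2]-q),'hole r',np.linalg.norm(H-q))
    a=lambda v:np.degrees(np.arctan2(*(v-q)[::-1]))
    print('ang',a(x[:2]),a(H),a(H)-a(x[:2]))
E
```

```text
[0.66756071 0.01077909 0.07587023] [np.float64(0.0020258365553835296), np.float64(0.002025836555383533)] [0.66280975 0.00947183 0.074     ] [0.66883886 0.01128502 0.074     ]
scene [0.56620995 0.06437959] 158 0.0019108967955797974 knob r 0.11465160068434717 hole r 0.11557623677129265
ang -27.872636674330955 19.731705058320653 47.604341732651605
side [0.5675184  0.06934648] 138 0.001791435500271106 knob r 0.11592498449646647 hole r 0.11274722501392151
ang -30.345824195644266 17.579826482649533 47.9256506782938
```

```bash
python3 - <<'E'
from h import *
print('can',tri(('scene',(498,200)),('side',(291,360))), onz('scene',(491,252),0),onz('side',(292,415),0))
print('bottle base',onz('scene',(92,198),0),onz('side',(437,170),0), tri(('scene',(80,126)),('side',(443,109))))
print(proj('scene',[.262,-.595,.22]),proj('side',[.262,-.595,.22]))
print('case',onz('scene',(166,238),.01),'adp',onz('scene',(128,278),.014))
E
```

```text
can (array([0.4604945 , 0.36023145, 0.13413076]), [np.float64(3.313975427002086e-05), np.float64(3.313975426995783e-05)]) [0.46371279 0.36629455 0.        ] [0.45849937 0.37748837 0.        ]
bottle base [ 0.2200979  -0.62661572  0.        ] [ 0.19570237 -0.60062714  0.        ] (array([ 0.20597594, -0.61444599,  0.19878706]), [np.float64(0.001564280392938496), np.float64(0.001564280392938483)])
[[ 77.09428878 126.52103796]] [[424.7332286  104.00694021]]
case [ 0.42211408 -0.38017053  0.01      ] adp [ 0.57741664 -0.42368731  0.014     ]
```

{"api": "play_rows", "payload": {
  "series": [
    {"grip":0.088,"xyz":[0,0,0.045],"turn":[0,0,0]},
    {"grip":0.088,"xyz":[0.015,0.02,0.035],"turn":[0,0,0]},
    {"grip":0.088,"xyz":[0.027,0.04,0],"turn":[0,0,-7]},
    {"grip":0.088,"xyz":[0.027,0.04,0],"turn":[0,0,-8]},
    {"grip":0.088,"xyz":[0.027,0.04,0],"turn":[0,0,-8]},
    {"grip":0.088,"xyz":[0.027,0.04,0],"turn":[0,0,-8]},
    {"grip":0.088,"xyz":[0.027,0.04,0],"turn":[0,0,-8]},
    {"grip":0.088,"xyz":[0.027,0.04,0],"turn":[0,0,-8]}
  ]
}}

```text
t: 0.9
eef_pos: [0.4301, -0.3374, 0.3008]
eef_rot: [0.978, -0.209, -0.001, -0.003]
ft_force: [0.5, -0.4, -0.1]
finger_gap: 0.996
```

{"api": "play_rows", "payload": {
  "series": [
    {"grip":0.088,"xyz":[0.028,0.041,0],"turn":[0,0,-5]},
    {"grip":0.088,"xyz":[0.028,0.041,0],"turn":[0,0,0]},
    {"grip":0.088,"xyz":[0.028,0.041,0],"turn":[0,0,0]},
    {"grip":0.088,"xyz":[0.028,0.041,0],"turn":[0,0,0]},
    {"grip":0.088,"xyz":[0.028,0.041,-0.02],"turn":[0,0,0]},
    {"grip":0.088,"xyz":[0.028,0.041,-0.02],"turn":[0,0,0]},
    {"grip":0.088,"xyz":[0.028,0.041,-0.02],"turn":[0,0,0]},
    {"grip":0.088,"xyz":[0.02,0.03,-0.02],"turn":[0,0,0]}
  ]
}}

```text
t: 1.7
eef_pos: [0.6413, -0.0223, 0.2258]
eef_rot: [0.967, -0.255, 0.001, -0.004]
ft_force: [-0.0, -0.2, 0.5]
finger_gap: 1.004
```

```bash
python3 - <<'E'
from h import *
s=telemetry.get_state();print(s['t'],s['eef_pos'],s['eef_rot'],s['qvel'].round(3),s['joint_positions'].round(2))
cv2.imwrite('pics/w1.png',snapshot('wrist')[:,:,::-1]);s=telemetry.get_state();print(s['eef_pos'],s['eef_rot'])
E
```

```text
1.7 [ 0.64126272 -0.02231171  0.22576496] [ 0.96688239 -0.25519053  0.00111749 -0.00387111] [-0.477  0.523 -0.029 -0.302  0.096 -0.213 -0.541] [ 0.04  0.52 -0.11  1.56  0.05  1.06 -2.16]
[ 0.64144868 -0.01471483  0.22154604] [ 0.96778874 -0.25169595 -0.00137382 -0.0056751 ]
```

View pics/w1.png

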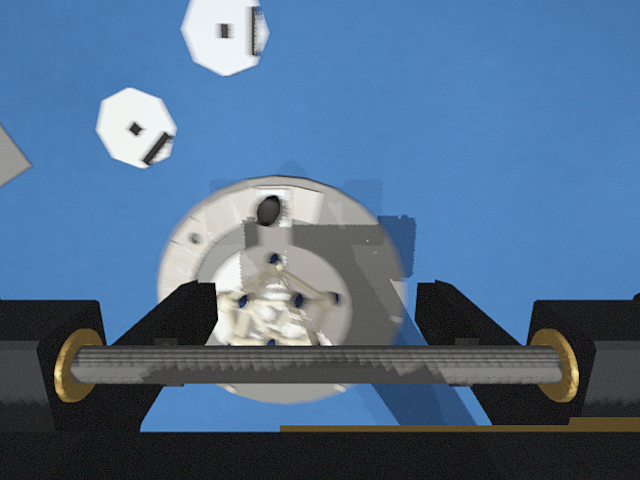

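```bash
python3 - <<'E'
from h import *
s=telemetry.get_state();print(s['t'],s['eef_pos'],s['eef_rot'],s['qvel'].round(3))
im=snapshot('wrist')[:,:,::-1];cv2.imwrite('pics/w2.png',im)
np.savez('w2.npz',p=s['eef_pos'],q=s['eef_rot'])
c=im[150:420,140:430];cv2.imwrite('pics/w2z.png',cv2.resize(c,None,fx=2.2,fy=2.2,interpolation=cv2.INTER_CUBIC))
E
```

```text
1.75 [ 0.64144868 -0.01471483  0.22154604] [ 0.96778874 -0.25169595 -0.00137382 -0.0056751 ] [ 0.034 -0.048 -0.018  0.079 -0.027  0.063  0.107]
```

View pics/w2z.png

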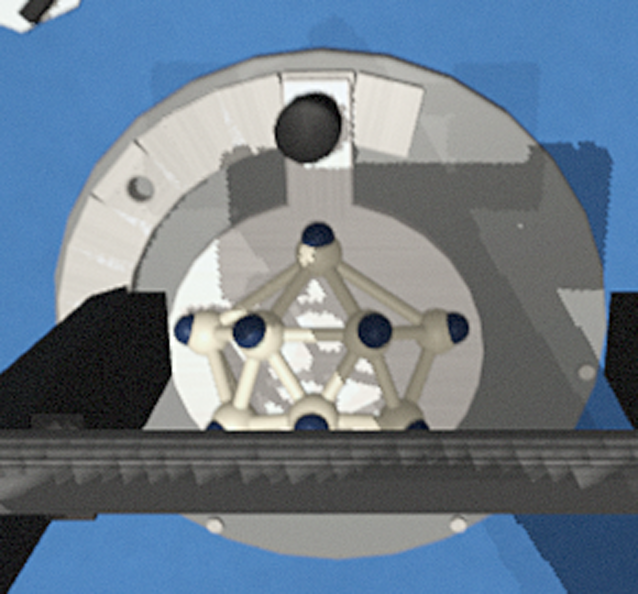

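```bash
python3 - <<'E'
from h import *
from scipy.optimize import least_squares
z=np.load('w2.npz');pose=(z['p'],z['q'])
im=cv2.imread('pics/w2.png');b,g,r=[im[:,:,i].astype(int) for i in range(3)]
m=((b-r)<40).astype(np.uint8)*255
m[:160]=0;m[:,:160]=0;m[:,430:]=0;m[280:]=0
cs,_=cv2.findContours(m,cv2.RETR_EXTERNAL,cv2.CHAIN_APPROX_NONE);c=max(cs,key=cv2.contourArea).reshape(-1,2)
P=np.array([onz('wrist',p,.018,pose)[:2] for p in c]);q=np.array([.567,.067])
for i in range(15):
    s=abs(np.hypot(*(P-q).T)-.14)<(.015 if i<3 else .004)
    q=least_squares(lambda q:np.hypot(*(P[s]-q).T)-.14,q).x
print('centre',q,s.sum())
dk=(im.max(2)<62).astype(np.uint8);sub=dk[185:235,255:310];k,l,st,ce=cv2.connectedComponentsWithStats(sub);i=1+st[1:,4].argmax();print(st[i],ce[i]+[255,185])
u=ce[i]+[255,185]
for zz in (.074,.086):
    K=onz('wrist',u,zz,pose);print('knob',zz,K)
K=onz('wrist',u,.079,pose)
H=onz('wrist',(203.6,235),.03,pose);print('hole',H)
for v in(K,H):print(np.hypot(*(v[:2]-q)),np.degrees(np.arctan2(*(v[:2]-q)[::-1])))
print(R.from_quat(z['q']).as_matrix().round(3))
E
```

```text
centre [0.5634629 0.0654426] 327
[ 10   8  30  31 505] [279.99405941 209.45544554]
knob 0.074 [0.66425689 0.01096086 0.074     ]
knob 0.086 [0.66574445 0.00858477 0.086     ]
hole [0.6739196  0.10136512 0.03      ]
0.11559358926656582 -28.677976148061298
0.11615123362654788 18.015463421425878
[[ 0.873 -0.487  0.   ]
 [-0.487 -0.873  0.012]
 [-0.006 -0.01  -1.   ]]
```

{"api": "play_rows", "payload": {
  "series": [
    {"grip":0.088,"xyz":[0.0235,0.0245,-0.03],"turn":[-0.7,0,0]},
    {"grip":0.088,"xyz":[0,0,-0.035],"turn":[0,0,0]},
    {"grip":0.088,"xyz":[0,0,-0.02],"turn":[0,0,0]},
    {"grip":0.088,"xyz":[0,0,0],"turn":[0,0,0]}
  ]
}}

```text
t: 2.2
eef_pos: [0.6624, 0.0057, 0.1356]
eef_rot: [0.968, -0.251, -0.001, 0.002]
ft_force: [-0.6, -0.8, 0.4]
finger_gap: 0.997
```

```bash
python3 - <<'E'
from h import *
s=telemetry.get_state();print(s['t'],s['eef_pos'],s['eef_rot'],s['qvel'].round(3)); print(R.from_quat(s['eef_rot']).as_matrix().round(3))
im=snapshot('wrist')[:,:,::-1];cv2.imwrite('pics/w3.png',im)
E
```

```text
2.2 [0.66244892 0.00566822 0.13562339] [ 9.67890358e-01 -2.51362045e-01 -8.44507129e-04  2.15950332e-03] [ 0.012 -0.017  0.014 -0.016  0.013  0.02  -0.001]
[[ 0.874 -0.487 -0.003]
 [-0.487 -0.874 -0.004]
 [-0.001  0.005 -1.   ]]
```

View pics/w3.png

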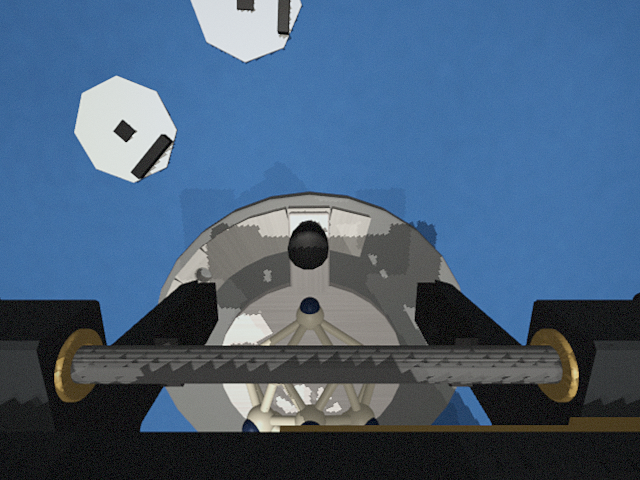

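```bash
python3 - <<'E'
from h import *
s=telemetry.get_state();pose=(s['eef_pos'],s['eef_rot'])
im=cv2.imread('pics/w3.png')
dk=(im.max(2)<75).astype(np.uint8);sub=dk[210:280,280:340];k,l,st,ce=cv2.connectedComponentsWithStats(sub);i=1+st[1:,4].argmax();print(st[i]+[280,210,0,0,0],ce[i]+[280,210])
u=ce[i]+[280,210]
for zz in(.074,.086):
  K=onz('wrist',u,zz,pose);d=K-pose[0];print(K,'rad',d@[.874,-.487,0],'tan',d@[.487,.874,0])
E
```

```text
[ 288  221   41   48 1517] [307.96110745 245.70863546]
[0.66689541 0.00927177 0.074     ] rad 0.001129268553653346 tan 0.005574998262688971
[0.66996856 0.00728596 0.086     ] rad 0.004782288808550832 tan 0.005336020050880396
```

{"api": "play_rows", "payload": {
  "series": [
    {"grip":0.088,"xyz":[0.0055,0.004,-0.025],"turn":[0,0,0]},
    {"grip":0.088,"xyz":[0,0,-0.025],"turn":[0,0,0]},
    {"grip":0.088,"xyz":[0,0,-0.02],"turn":[0,0,0]},
    {"grip":0.06,"xyz":[0,0,0],"turn":[0,0,0]}
  ]
}}

```text
t: 2.65
eef_pos: [0.6729, 0.0054, 0.0728]
eef_rot: [0.967, -0.254, 0.005, 0.002]
ft_force: [-0.4, -0.4, 0.7]
finger_gap: 0.93
```

```bash
python3 - <<'E'
from h import *
s=telemetry.get_state();print(s['t'],s['eef_pos'],s['ft_force'],s['finger_gap'])
im=snapshot('wrist')[:,:,::-1];cv2.imwrite('pics/w4.png',im)
E
```

```text
2.65 [0.6728564  0.0054091  0.07278578] [-0.4081735  -0.44187662  0.71718756] 0.9304575283204918
```

View pics/w4.png

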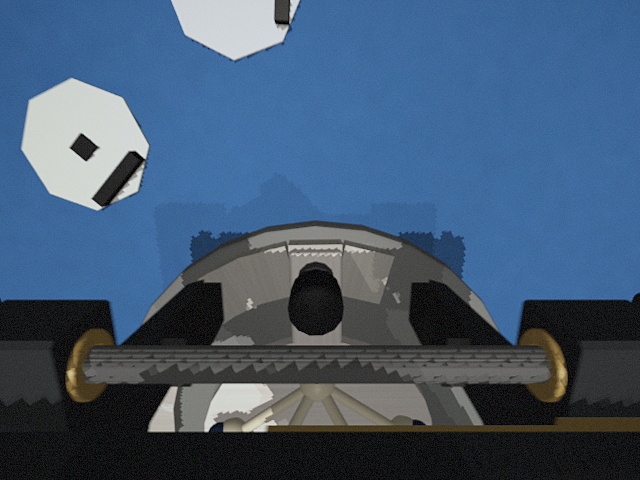

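```bash
python3 - <<'E'
from h import *
s=telemetry.get_state();pose=(s['eef_pos'],s['eef_rot'])
print(R.from_quat(s['eef_rot']).as_matrix().round(3),s['qvel'].round(3),s['eef_pos'])
im=cv2.imread('pics/w4.png')
c=im[230:350,260:375];cv2.imwrite('pics/w4z.png',cv2.resize(cv2.convertScaleAbs(c,alpha=2),None,fx=5,fy=5,interpolation=cv2.INTER_CUBIC))
for y in(336,335,334): print(onz('wrist',(315.5,y),.084,pose))
M=camera_params('wrist')['mount'];Kc=camera_params('wrist')['camera_matrix']
for rad in(-.006,-.003,0,.003):
  out=[]
  for off,zz in((-.012,.086),(.012,.086),(-.013,.084),(.013,.063)):
    Pw=np.array([*(s['eef_pos'][:2]+(rad+off)*np.array([.874,-.487])),zz])
    pt=R.from_quat(s['eef_rot']).as_matrix().T@(Pw-s['eef_pos']);pc=M[:3,:3].T@(pt-M[:3,3]);v=Kc@pc;out.append((v[:2]/v[2]).round(1))
  print(rad,out)
E
```

```text
[[ 0.871 -0.491  0.012]
 [-0.491 -0.871 -0.006]
 [ 0.013 -0.001 -1.   ]] [-0.002 -0.028 -0.001 -0.025 -0.001  0.003  0.001] [0.67423364 0.00522299 0.07456498]
[0.65581632 0.01653964 0.084     ]
[0.65627735 0.01627902 0.084     ]
[0.65673764 0.01601882 0.084     ]
-0.006 [array([317.4, 331.3]), array([317.2, 283.3]), array([317.4, 331.1]), array([317.1, 264.3])]
-0.003 [array([317.4, 325.5]), array([317.1, 277. ]), array([317.4, 325.4]), array([317. , 258.7])]
0 [array([317.4, 319.7]), array([317.1, 270.7]), array([317.4, 319.6]), array([317. , 253.1])]
0.003 [array([317.3, 313.8]), array([317.1, 264.3]), array([317.3, 313.7]), array([317. , 247.4])]
```

View pics/w4z.png

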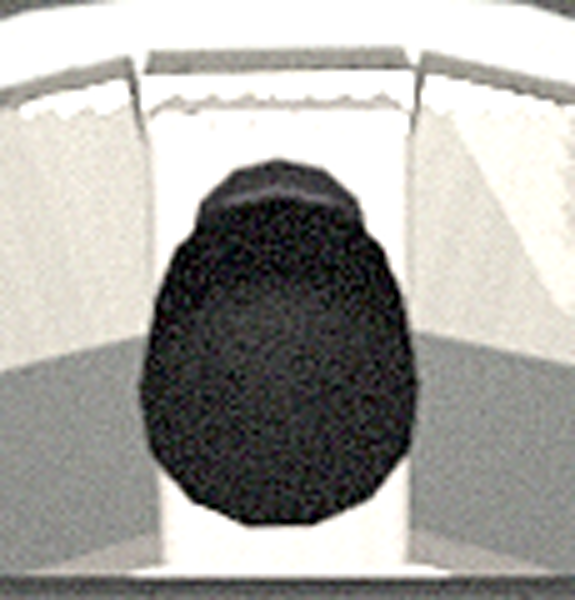

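{"api": "play_rows", "payload": {
  "series": [
    {"grip":0.06,"xyz":[-0.007,0.004,-0.005],"turn":[0.35,0.7,0]},
    {"grip":0.045,"xyz":[0,0,-0.005],"turn":[0,0,0]},
    {"grip":0.045,"xyz":[0,0,0],"turn":[0,0,0]}
  ]
}}

```text
t: 3.0
eef_pos: [0.6696, 0.0088, 0.0691]
eef_rot: [0.967, -0.255, 0.002, -0.001]
ft_force: [-0.3, 0.0, -0.2]
finger_gap: 0.61
```

```bash
python3 - <<'E'
from h import *
s=telemetry.get_state();print(s['t'],s['eef_pos'],s['ft_force'],s['finger_gap'],s['qvel'].round(3),R.from_quat(s['eef_rot']).as_matrix()[:,2].round(4))
E
```

```text
3.0 [0.66958395 0.00879319 0.06907973] [-0.25994042  0.00760103 -0.23950712] 0.6096299821402853 [-0.    -0.023 -0.005 -0.004 -0.007  0.015  0.002] [ 0.0053  0.001  -1.    ]
```

{"api": "play_rows", "payload": {
  "series": [
    {"grip":0.035,"xyz":[-0.0025,0.0005,-0.004],"turn":[0,0.3,0]},
    {"grip":0.035,"xyz":[0,0,-0.001],"turn":[0,0,0]},
    {"grip":0.035,"xyz":[0,0,0],"turn":[0,0,0]}
  ]
}}

```text
t: 3.3
eef_pos: [0.6677, 0.0093, 0.0651]
eef_rot: [0.967, -0.254, 0.001, -0.001]
ft_force: [-0.1, -0.0, 0.3]
finger_gap: 0.398
```

```bash
python3 - <<'E'
from h import *
s=telemetry.get_state();print(s['t'],s['eef_pos'],s['ft_force'],s['finger_gap'],s['torque'])
cv2.imwrite('pics/w5.png',snapshot('wrist')[:,:,::-1])
E
```

```text
3.3 [0.66773095 0.00934387 0.06514788] [-0.08626414 -0.00404257  0.34437283] 0.3983538182733533 [0.06282711 0.02987632 0.04932748]
```

View pics/w5.png

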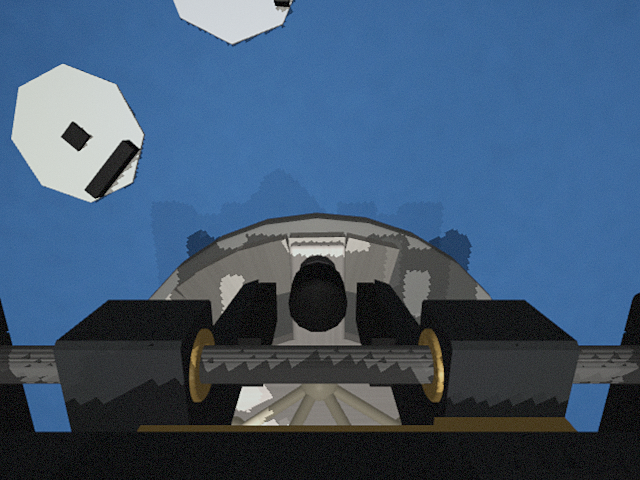

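{"api": "play_rows", "payload": {
  "series": [
    {"grip":0.02,"xyz":[0,0,0],"turn":[0,0,0]},
    {"grip":0.02,"xyz":[0,0,0],"turn":[0,0,0]},
    {"grip":0.02,"xyz":[0,0,0],"turn":[0,0,0]}
  ]
}}

```text
t: 3.65
eef_pos: [0.6677, 0.0093, 0.0651]
eef_rot: [0.967, -0.254, 0.001, -0.001]
ft_force: [-1.0, 0.6, 0.2]
finger_gap: 0.266
```

```bash
python3 - <<'E'
from h import *
s=telemetry.get_state();print(s['t'],s['eef_pos'],s['ft_force'],s['finger_gap']*.0881,s['torque'])
E
```

```text
3.65 [0.66765017 0.00926228 0.0651396 ] [-0.9925918   0.59119861  0.22981078] 0.023444827317774804 [0.07818121 0.04428072 0.04098161]
```

{"api": "play_rows", "payload": {
  "series": [
    {"grip":0.02,"xyz":[0,0,0],"turn":[0,0,0]},
    {"grip":0.02,"xyz":[0,0,0.002],"turn":[0,0,0]}
  ]
}}

```text
t: 3.85
eef_pos: [0.6675, 0.0091, 0.0666]
eef_rot: [0.967, -0.254, 0.0, -0.0]
ft_force: [1.3, 0.4, -5.6]
finger_gap: 0.267
```

```bash
python3 - <<'E'
from h import *
s=telemetry.get_state();print(s['t'],s['eef_pos'],s['ft_force'],s['finger_gap']*.0881,s['torque'])
cv2.imwrite('pics/w6.png',snapshot('wrist')[:,:,::-1])
E
```

```text
3.85 [0.66749671 0.00905714 0.06658004] [ 1.32976902  0.36130285 -5.60393366] 0.02349656013107513 [-0.03622679 -0.43474997 -0.01003157]
```

View pics/w6.png

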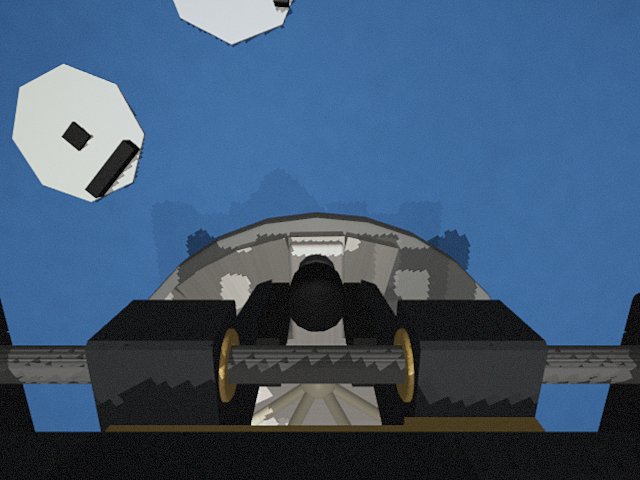

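{"api": "play_rows", "payload": {
  "series": [
    {"grip":0.02,"xyz":[0,0,0.004],"turn":[0,0,0]},
    {"grip":0.02,"xyz":[0,0,0.004],"turn":[0,0,0]},
    {"grip":0.02,"xyz":[0,0,0.003],"turn":[0,0,0]},
    {"grip":0.02,"xyz":[0,0,0.001],"turn":[0,0,0]}
  ]
}}

```text
t: 4.3
eef_pos: [0.6671, 0.0084, 0.0781]
eef_rot: [0.967, -0.255, 0.0, -0.0]
ft_force: [2.4, -1.1, -8.0]
finger_gap: 0.265
```

{"api": "play_rows", "payload": {
  "series": [
    {"grip":0.02,"xyz":[0.00235,0.00445,0],"turn":[0,0,2.5]},
    {"grip":0.02,"xyz":[0.00215,0.00455,0],"turn":[0,0,2.5]},
    {"grip":0.02,"xyz":[0,0,0],"turn":[0,0,0]}
  ]
}}

```text
t: 4.6
eef_pos: [0.6709, 0.0161, 0.0776]
eef_rot: [0.977, -0.212, -0.0, 0.001]
ft_force: [2.7, 0.7, -8.5]
finger_gap: 0.265
```

```bash
cat > st.py <<'E'
from h import *
s=telemetry.get_state();p=s['eef_pos'];M=R.from_quat(s['eef_rot']).as_matrix()
c=np.array([.5655,.0665]);d=p[:2]-c;a=np.arctan2(d[1],d[0]);er=np.array([np.cos(a),np.sin(a)]);et=np.array([-er[1],er[0]])
f=s['ft_force']
print('t',s['t'],'p',p.round(4),'r',np.hypot(*d).round(4),'ang',np.degrees(a).round(2),'toolx',np.degrees(np.arctan2(M[1,0],M[0,0])).round(2),'z',M[:,2].round(4),'Frad',(f[:2]@er).round(1),'Ftan',(f[:2]@et).round(1),'Fz',f[2].round(1),'gap',round(s['finger_gap']*88.1,1),'torq',s['torque'].round(2))
E
python3 st.py
```

```text
t 4.6 p [0.6709 0.0161 0.0776] r 0.1168 ang -25.54 toolx -24.47 z [-0.0012 -0.0013 -1.    ] Frad 2.2 Ftan 1.8 Fz -8.5 gap 23.4 torq [ 0.23 -0.7  -0.12]
```

{"api": "play_rows", "payload": {
  "series": [
    {"grip":0.02,"xyz":[0.004,0.0102,0.0004],"turn":[0,0,5.5]},
    {"grip":0.02,"xyz":[0.0031,0.01055,0.0004],"turn":[0,0,5.5]},
    {"grip":0.02,"xyz":[0.0021,0.0108,0.0004],"turn":[0,0,5.5]},
    {"grip":0.02,"xyz":[0.0011,0.011,0.0004],"turn":[0,0,5.5]},
    {"grip":0.02,"xyz":[0,0,0],"turn":[0,0,0]}
  ]
}}

```text
t: 5.1
eef_pos: [0.6812, 0.0573, 0.0784]
eef_rot: [1.0, -0.02, -0.0, 0.001]
ft_force: [3.8, 2.4, -8.2]
finger_gap: 0.264
```

```bash
python3 st.py
```

```text
t 5.1 p [0.6812 0.0573 0.0784] r 0.116 ang -4.54 toolx -2.31 z [-2.0e-04 -2.9e-03 -1.0e+00] Frad 3.6 Ftan 2.7 Fz -8.2 gap 23.3 torq [ 0.69 -0.67 -0.28]
```

{"api": "play_rows", "payload": {
  "series": [
    {"grip":0.02,"xyz":[0.0003,0.007,0],"turn":[0,0,3]},
    {"grip":0.02,"xyz":[-0.0003,0.006,0],"turn":[0,0,2]},
    {"grip":0.02,"xyz":[0,0,-0.0015],"turn":[0,0,0]},
    {"grip":0.02,"xyz":[0,0,-0.0015],"turn":[0,0,0]},
    {"grip":0.02,"xyz":[0,0,-0.001],"turn":[0,0,0]}
  ]
}}

```text
t: 5.6
eef_pos: [0.6814, 0.0692, 0.0746]
eef_rot: [1.0, 0.019, 0.0, 0.002]
ft_force: [-1.4, 1.3, 1.1]
finger_gap: 0.269
```

```bash
python3 st.py
```

```text
t 5.6 p [0.6814 0.0692 0.0746] r 0.1159 ang 1.33 toolx 2.23 z [ 8.0e-04 -3.2e-03 -1.0e+00] Frad -1.3 Ftan 1.3 Fz 1.1 gap 23.7 torq [ 0.27 -0.02 -0.08]
```

{"api": "play_rows", "payload": {
  "series": [
    {"grip":0.034,"xyz":[0,0,0],"turn":[0,0,0]},
    {"grip":0.034,"xyz":[0,0,-0.004],"turn":[0,0,0]},
    {"grip":0.034,"xyz":[0,0,0],"turn":[0,0,0]}
  ]
}}

```text
t: 5.9
eef_pos: [0.6814, 0.068, 0.0721]
eef_rot: [1.0, 0.018, 0.0, 0.002]
ft_force: [-1.1, 0.2, 0.7]
finger_gap: 0.383
```

```bash
python3 st.py;  python3 - <<'E'
from h import *
cv2.imwrite('pics/w7.png',snapshot('wrist')[:,:,::-1])
cv2.imwrite('pics/s7.png',cv2.resize(snapshot('side')[200:340,190:350,::-1],None,fx=4,fy=4))
E
```

```text
t 5.9 p [0.6814 0.068  0.0721] r 0.1159 ang 0.73 toolx 2.11 z [ 7.0e-04 -4.6e-03 -1.0e+00] Frad -1.1 Ftan 0.2 Fz 0.7 gap 33.8 torq [ 0.07 -0.01  0.01]
```

View pics/w7.png

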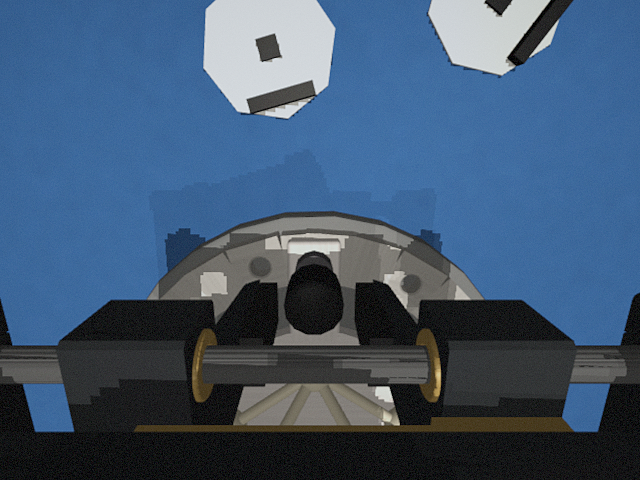

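View pics/s7.png

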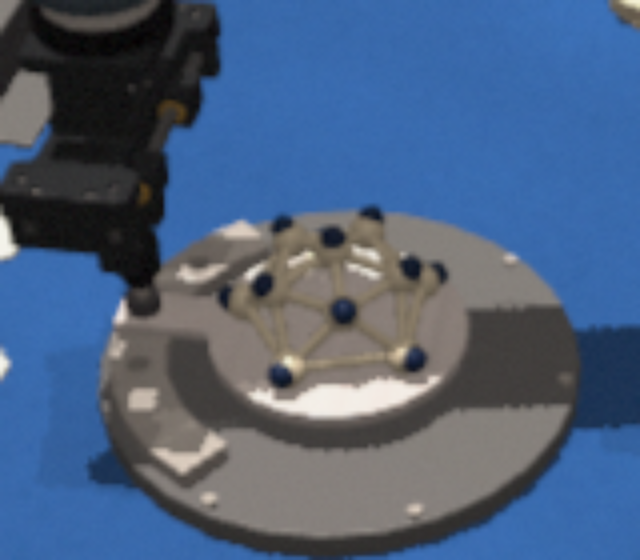

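```bash
python3 - <<'E'
from h import *
s=telemetry.get_state();pose=(s['eef_pos'],s['eef_rot'])
A=onz('wrist',(260,267),.03,pose)[:2];B=onz('wrist',(411,284),.03,pose)[:2]
c=np.array([.5655,.0665])
K=onz('wrist',(314.5,310),.094,pose)[:2]
for n,v in(('next',A),('home',B),('knob',K)):
  d=v-c;print(n,v,np.hypot(*d),np.degrees(np.arctan2(d[1],d[0])))
# chord between holes at r=.115
print(2*np.degrees(np.arcsin(np.linalg.norm(A-B)/.23)))
E
```

```text
next [0.67505312 0.10233424] 0.11526482006473177 18.112646296344636
home [0.66722044 0.01027456] 0.11622542347939262 -28.931392486535877
knob [0.68027225 0.069712  ] 0.11481719096789562 1.603054268615878
47.36969875809524
```

{"api": "play_rows", "payload": {
  "series": [
    {"grip":0.034,"xyz":[0,0.003,0],"turn":[0.3,0,0]},
    {"grip":0.034,"xyz":[0,0.002,0],"turn":[0,0,0]},
    {"grip":0.034,"xyz":[0,0.002,0],"turn":[0,0,0]},
    {"grip":0.034,"xyz":[0,0.002,0],"turn":[0,0,0]}
  ]
}}

```text
t: 6.4
eef_pos: [0.682, 0.0743, 0.0728]
eef_rot: [1.0, 0.018, 0.001, 0.001]
ft_force: [0.0, -4.7, 1.5]
finger_gap: 0.383
```

```bash
python3 st.py
```

```text
t 6.4 p [0.682  0.0743 0.0728] r 0.1168 ang 3.85 toolx 2.02 z [ 0.0014 -0.0027 -1.    ] Frad -0.3 Ftan -4.7 Fz 1.5 gap 33.8 torq [-1.02 -0.   -0.01]
```

{"api": "play_rows", "payload": {
  "series": [
    {"grip":0.034,"xyz":[-0.0004,0.0025,0],"turn":[0,0,1]},
    {"grip":0.034,"xyz":[-0.0004,0.0025,0],"turn":[0,0,1]},
    {"grip":0.034,"xyz":[-0.0003,0.0025,0],"turn":[0,0,1]}
  ]
}}

```text
t: 6.7
eef_pos: [0.6813, 0.0775, 0.0727]
eef_rot: [0.999, 0.044, 0.001, 0.004]
ft_force: [-0.4, -4.9, -0.0]
finger_gap: 0.389
```

```bash
python3 st.py
```

```text
t 6.7 p [0.6813 0.0775 0.0727] r 0.1163 ang 5.42 toolx 5.06 z [ 0.0016 -0.0084 -1.    ] Frad -0.8 Ftan -4.8 Fz -0.0 gap 34.3 torq [-1.02  0.02  0.02]
```

{"api": "play_rows", "payload": {
  "series": [
    {"grip":0.034,"xyz":[-0.0005,0.0035,0],"turn":[0.3,0,1]},
    {"grip":0.034,"xyz":[-0.0006,0.0035,0],"turn":[0.1,0,1]},
    {"grip":0.034,"xyz":[-0.0006,0.0035,0],"turn":[0.1,0,1]},
    {"grip":0.034,"xyz":[-0.0006,0.0035,0],"turn":[0.1,0,1]}
  ]
}}

```text
t: 7.1
eef_pos: [0.6798, 0.0887, 0.0725]
eef_rot: [0.997, 0.081, 0.002, 0.001]
ft_force: [1.6, -5.0, 0.0]
finger_gap: 0.389
```

```bash
python3 st.py
```

```text
t 7.1 p [0.6798 0.0887 0.0725] r 0.1165 ang 11.0 toolx 9.3 z [ 0.0032 -0.001  -1.    ] Frad 0.6 Ftan -5.2 Fz 0.0 gap 34.3 torq [-1.2  -0.12  0.05]
```

{"api": "play_rows", "payload": {
  "series": [
    {"grip":0.034,"xyz":[-0.0009,0.0034,0],"turn":[0,0.1,1.5]},
    {"grip":0.034,"xyz":[-0.001,0.0034,0],"turn":[0,0,1.5]},
    {"grip":0.034,"xyz":[-0.001,0.0034,0],"turn":[0,0,1.5]},
    {"grip":0.034,"xyz":[-0.0011,0.0033,0],"turn":[0,0,1.5]}
  ]
}}

```text
t: 7.5
eef_pos: [0.6767, 0.0991, 0.073]
eef_rot: [0.991, 0.136, 0.001, 0.003]
ft_force: [1.0, -2.3, -0.5]
finger_gap: 0.383
```

```bash
python3 st.py
```

```text
t 7.5 p [0.6767 0.0991 0.073 ] r 0.1159 ang 16.36 toolx 15.6 z [ 0.0028 -0.005  -1.    ] Frad 0.3 Ftan -2.5 Fz -0.5 gap 33.7 torq [-0.47 -0.09  0.  ]
```

{"api": "play_rows", "payload": {
  "series": [
    {"grip":0.034,"xyz":[-0.001,0.003,0],"turn":[0.1,0.1,1]},
    {"grip":0.034,"xyz":[-0.001,0.003,0],"turn":[0.1,0,1]}
  ]
}}

```text
t: 7.7
eef_pos: [0.6741, 0.1087, 0.0731]
eef_rot: [0.988, 0.155, 0.001, -0.001]
ft_force: [0.3, 0.3, 0.0]
finger_gap: 0.385
```

```bash
python3 st.py
```

```text
t 7.7 p [0.6741 0.1087 0.0731] r 0.1165 ang 21.23 toolx 17.87 z [ 8.0e-04  2.6e-03 -1.0e+00] Frad 0.4 Ftan 0.2 Fz 0.0 gap 34.0 torq [0.01 0.05 0.04]
```

```bash
python3 - <<'E'
from h import *
cv2.imwrite('pics/w8.png',snapshot('wrist')[:,:,::-1])
E
python3 st.py
```

```text
t 7.75 p [0.6738 0.1098 0.0731] r 0.1166 ang 21.78 toolx 17.97 z [ 6.0e-04  3.3e-03 -1.0e+00] Frad -0.5 Ftan 1.4 Fz 0.3 gap 33.9 torq [0.03 0.05 0.01]
```

View pics/w8.png

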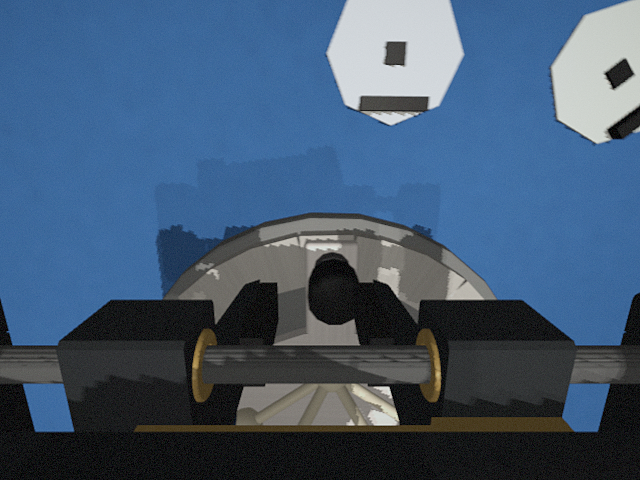

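{"api": "play_rows", "payload": {
  "series": [
    {"grip":0.034,"xyz":[-0.0003,0.0012,0],"turn":[0,0,0]}
  ]
}}

```text
t: 7.85
eef_pos: [0.6733, 0.1122, 0.0732]
eef_rot: [0.988, 0.157, 0.001, -0.002]
ft_force: [-0.1, 0.0, 0.6]
finger_gap: 0.385
```

```bash
python3 st.py; python3 - <<'E'
from h import *
cv2.imwrite('pics/s8.png',cv2.resize(snapshot('side')[200:340,190:350,::-1],None,fx=4,fy=4))
cv2.imwrite('pics/c8.png',cv2.resize(snapshot('scene')[200:330,280:440,::-1],None,fx=4,fy=4))
E
python3 st.py
```

```text
t 7.85 p [0.6733 0.1122 0.0732] r 0.1171 ang 22.98 toolx 18.02 z [ 5.0e-04  4.6e-03 -1.0e+00] Frad -0.1 Ftan 0.1 Fz 0.6 gap 33.9 torq [ 0.02 -0.02  0.  ]
t 7.95 p [0.6732 0.1126 0.0732] r 0.1172 ang 23.16 toolx 18.05 z [ 5.0e-04  4.7e-03 -1.0e+00] Frad -0.7 Ftan -1.0 Fz -0.6 gap 34.0 torq [ 0.01 -0.   -0.04]
```

View pics/s8.png

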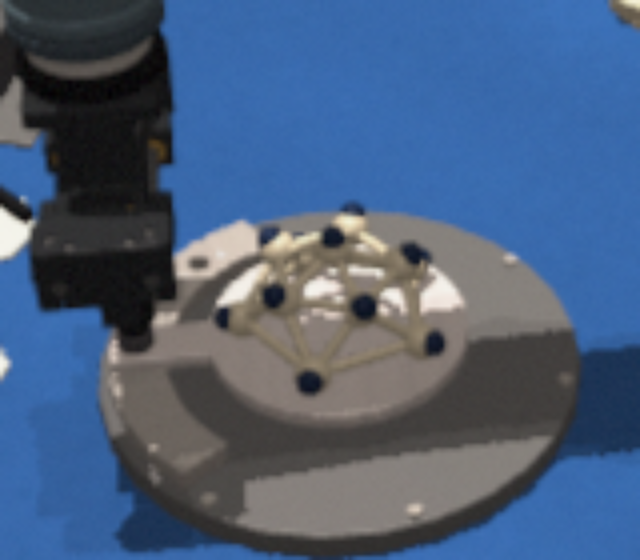

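View pics/c8.png

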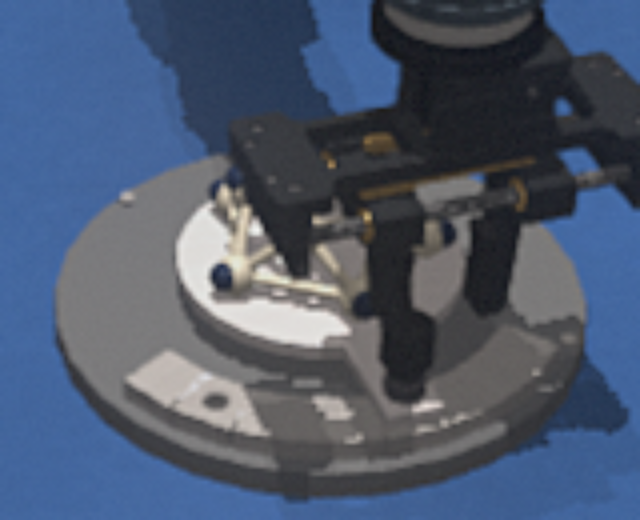

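```bash
python3 - <<'E'
from h import *
im=snapshot('wrist')[:,:,::-1];cv2.imwrite('pics/w9.png',im)
cv2.imwrite('pics/w9z.png',cv2.resize(cv2.convertScaleAbs(im[220:350,230:400],alpha=2),None,fx=4,fy=4,interpolation=cv2.INTER_CUBIC))
E
python3 st.py
```

```text
t 8.0 p [0.6734 0.112  0.0732] r 0.117 ang 22.85 toolx 18.02 z [ 6.0e-04  4.2e-03 -1.0e+00] Frad 0.6 Ftan 0.3 Fz -0.5 gap 34.1 torq [0.05 0.03 0.  ]
```

View pics/w9z.png

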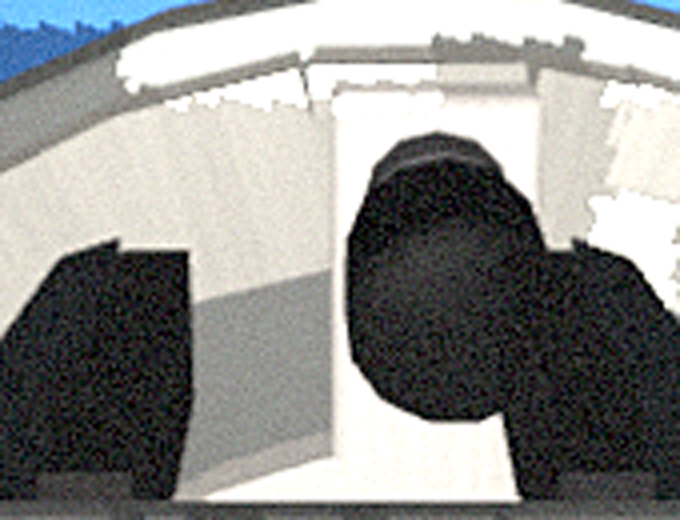

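```bash
python3 - <<'E'
from h import *
s=telemetry.get_state();pose=(s['eef_pos'],s['eef_rot']);c=np.array([.5655,.0665])
for zz in(.086,.096):
  K=onz('wrist',(342.5,300.5),zz,pose)[:2]-c;print(zz,np.hypot(*K),np.degrees(np.arctan2(*K[::-1])))
for zz in(.043,):
  for x in(230+333/4,230+535/4):
    K=onz('wrist',(x,245),zz,pose)[:2]-c;print(np.hypot(*K),np.degrees(np.arctan2(*K[::-1])))
E
```

```text
0.086 0.11565932020130745 17.411196456159875
0.096 0.12041914618145638 17.795189741471734
0.1294097823041798 23.52387614806942
0.12977197924927455 11.101482687826431
```

{"api": "play_rows", "payload": {
  "series": [
    {"grip":0.034,"xyz":[0.0008,-0.003,0],"turn":[-0.2,0,0]},
    {"grip":0.05,"xyz":[0.001,-0.004,0],"turn":[0,0,0]},
    {"grip":0.05,"xyz":[0,0,0],"turn":[0,0,0]}
  ]
}}

```text
t: 8.3
eef_pos: [0.6754, 0.104, 0.0732]
eef_rot: [0.988, 0.156, 0.0, 0.0]
ft_force: [0.4, 0.1, 0.4]
finger_gap: 0.539
```

```bash
python3 st.py; python3 - <<'E'
from h import *
im=snapshot('wrist')[:,:,::-1];cv2.imwrite('pics/w10.png',im)
cv2.imwrite('pics/w10z.png',cv2.resize(cv2.convertScaleAbs(im[220:350,230:400],alpha=2),None,fx=4,fy=4,interpolation=cv2.INTER_CUBIC))
E
```

```text
t 8.3 p [0.6754 0.104  0.0732] r 0.1161 ang 18.82 toolx 17.98 z [ 7.e-04 -0.e+00 -1.e+00] Frad 0.4 Ftan -0.0 Fz 0.4 gap 47.5 torq [0.02 0.04 0.07]
```

View pics/w10z.png

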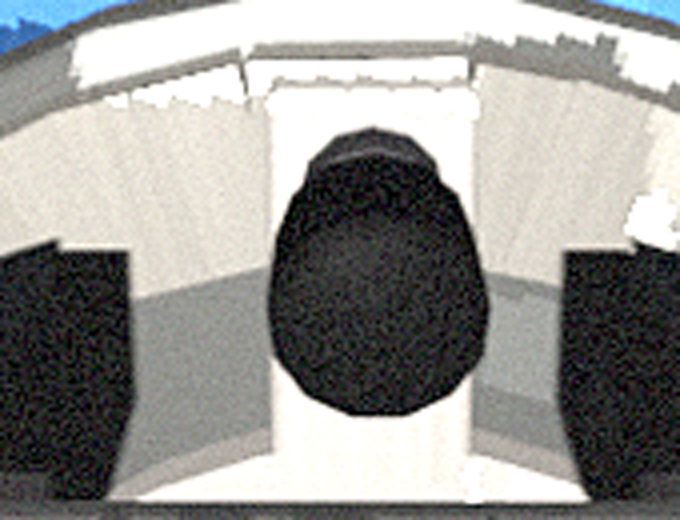

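```bash
python3 - <<'E'
from h import *
c=camera_params('wrist');M=c['mount'];K=c['camera_matrix']
def pj(p):
    pc=M[:3,:3].T@(np.array(p)-M[:3,3]);v=K@pc;return (v[:2]/v[2]).round(1)
for y in(.0237,-.0237):
  for x in(.009,-.009):
    for z in(.008,-.011,-.03): print((x,y,z),pj((x,y,z)))
# knob relative to tcp for pin down (top z .086) and up, TCP z .0732; radial 0, tan -.0037
for up in(0,.010):
  for rad in(0,-.003):
   e=[]
   for a in np.linspace(0,2*np.pi,60):
    for z in(.063,.084): e.append(pj((rad+.013*np.cos(a),.0037+.013*np.sin(a),.0732-z-up)))
   e=np.array(e);print('up',up,rad,e.min(0),e.max(0))
E
```

```text
(0.009, 0.0237, 0.008) [365.3 263.9]
(0.009, 0.0237, -0.011) [370.9 278.3]
(0.009, 0.0237, -0.03) [377.9 296.5]
(-0.009, 0.0237, 0.008) [364.1 297. ]
(-0.009, 0.0237, -0.011) [369.3 314.7]
(-0.009, 0.0237, -0.03) [375.9 336.7]
(0.009, -0.0237, 0.008) [270.3 264. ]
(0.009, -0.0237, -0.011) [265.1 278.4]
(0.009, -0.0237, -0.03) [258.6 296.5]
(-0.009, -0.0237, 0.008) [271.5 297.1]
(-0.009, -0.0237, -0.011) [266.6 314.7]
(-0.009, -0.0237, -0.03) [260.5 336.7]
up 0 0 [297.6 254.9] [354.6 322.2]
up 0 -0.003 [297.7 260.6] [354.4 328. ]
up 0.01 0 [296.4 261.6] [357.  333.5]
up 0.01 -0.003 [296.5 267.5] [356.8 339.6]
```

{"api": "play_rows", "payload": {
  "series": [
    {"grip":0.06,"xyz":[0.001,-0.0035,0],"turn":[0,0,0]},
    {"grip":0.06,"xyz":[0,0,0],"turn":[0,0,0]},
    {"grip":0.06,"xyz":[0,0,0.02],"turn":[0,0,0]},
    {"grip":0.06,"xyz":[0,0,0.04],"turn":[0,0,0]},
    {"grip":0.06,"xyz":[0,0,0.04],"turn":[0,0,0]},
    {"grip":0.06,"xyz":[0,0,0.04],"turn":[0,0,0]},
    {"grip":0.06,"xyz":[0,-0.04,0.02],"turn":[0,0,0]},
    {"grip":0.06,"xyz":[0,-0.04,0],"turn":[0,0,0]}
  ]
}}

```text
t: 9.15
eef_pos: [0.6734, 0.0266, 0.2381]
eef_rot: [0.987, 0.162, -0.001, -0.002]
ft_force: [0.7, -0.8, 0.0]
finger_gap: 0.684
```

{"api": "play_rows", "payload": {
  "series": [
    {"grip":0.06,"xyz":[0,-0.045,0],"turn":[0,0,0]},
    {"grip":0.06,"xyz":[0,-0.045,0],"turn":[0,0,0]},
    {"grip":0.06,"xyz":[0,-0.045,0],"turn":[0,0,0]},
    {"grip":0.06,"xyz":[0,-0.045,0],"turn":[0,0,0]},
    {"grip":0.06,"xyz":[0,0,0],"turn":[0,0,0]}
  ]
}}

```text
t: 9.65
eef_pos: [0.6723, -0.1674, 0.2409]
eef_rot: [0.987, 0.159, 0.001, 0.0]
ft_force: [-0.6, 0.1, -0.3]
finger_gap: 0.679
```

```bash
python3 st.py; python3 - <<'E'
from h import *
for n,(y0,y1,x0,x1) in (('scene',(220,330,280,440)),('side',(235,340,205,345))):
    im=snapshot(n)[:,:,::-1];cv2.imwrite(f'pics/{n}11.png',im);cv2.imwrite(f'pics/{n}11z.png',cv2.resize(im[y0:y1,x0:x1],None,fx=5,fy=5,interpolation=cv2.INTER_CUBIC))
E
```

```text
t 9.65 p [ 0.6723 -0.1674  0.2409] r 0.2571 ang -65.45 toolx 18.3 z [ 0.0017  0.     -1.    ] Frad -0.3 Ftan -0.5 Fz -0.3 gap 59.8 torq [-0.04 -0.01 -0.06]
```

View pics/scene11z.png

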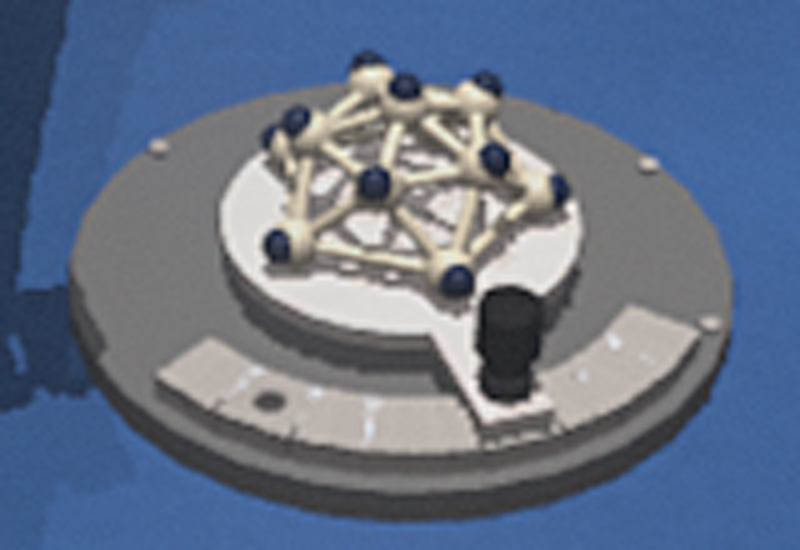

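View pics/side11z.png

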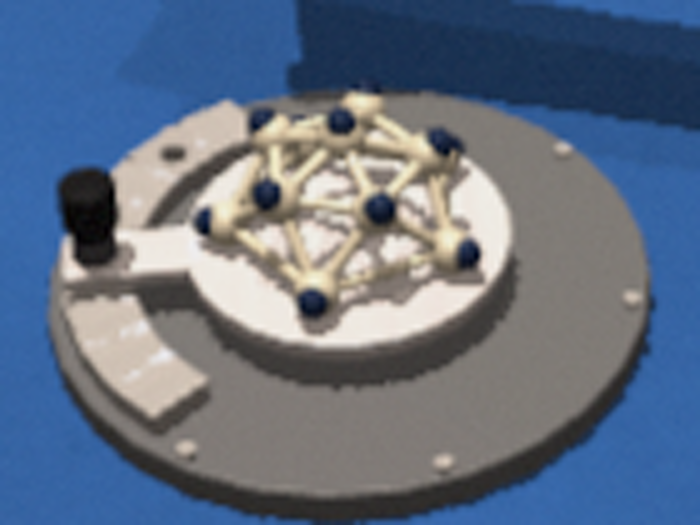

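```bash
python3 - <<'E'
from h import *
U={}
for n,a,b in (("scene",(322,268,345,300),(370,270,395,304)),("side",(228,240,248,266),(213,265,233,290))):
  for t,(x0,y0,x1,y1) in (('0',a),('11',b)):
    im=cv2.imread(f'pics/{n}{t}.png');m=(im[y0:y1,x0:x1].max(2)<60).astype(np.uint8)
    k,l,st,ce=cv2.connectedComponentsWithStats(m);i=1+st[1:,4].argmax();print(n,t,st[i]+[x0,y0,0,0,0],ce[i]+[x0,y0]);U[n,t]=(ce[i]+[x0,y0],(st[i][0]+x0+st[i][2]/2-.5,st[i][1]+y0))
for t in('0','11'):
  for j in(0,1): print(t,tri(('scene',U['scene',t][j]),('side',U['side',t][j])))
c=np.array([.567,.067])
a=[np.degrees(np.arctan2(*(tri(('scene',U['scene',t][0]),('side',U['side',t][0]))[0][:2]-c)[::-1])) for t in('0','11')];print(a,a[1]-a[0])
E
```

```text
scene 0 [327 275  13  23 218] [333.53669725 285.3440367 ]
scene 11 [375 277  15  23 242] [381.46280992 287.80578512]
side 0 [233 245  11  19 154] [237.99350649 253.37662338]
side 11 [217 269  11  19 170] [222.53529412 277.63529412]
0 (array([0.66813465, 0.01042158, 0.06760074]), [np.float64(0.001330716616974221), np.float64(0.0013307166169742066)])
0 (array([0.66650346, 0.00911258, 0.09167908]), [np.float64(0.0010352808279059829), np.float64(0.0010352808279059749)])
11 (array([0.67611335, 0.10138141, 0.06812933]), [np.float64(0.0015707841930854896), np.float64(0.0015707841930854471)])
11 (array([0.67478969, 0.10105634, 0.09327041]), [np.float64(0.0014187215897073007), np.float64(0.0014187215897073949)])
[np.float64(-29.224245462224662), np.float64(17.489542081225373)] 46.71378754345004
```

```bash
python3 - <<'E'
from h import *
print(arm.close_job())
E
```

```text
the job is handed in; nothing more can be done
None
```

The turntable is on its next hole, about 47° counter-clockwise of home, and the pin appears to be fully down. The job was handed in at about 9.7 s, with the gripper open and well clear.

**What I did:** I gripped the knob, pulled it up 13 mm and carried the table about 31° round. There I lowered the pin onto the plate and let go. I then pushed the loose knob along with one finger at about 5 N until the resistance vanished at the hole. The highest force I read at the wrist was about 8.5 N, but I only read it at the end of each call, not continuously.

**Last checks:**
- **Height:** in the final two-camera measurement the knob stands within 0.5–1.6 mm of its height in the home hole. Resting on the plates it would be 10 mm higher.
- **Angle:** the table turned 46.7°. The empty hole had measured 47–48° from home in earlier pictures, and the pin's play allows about 0.85° each way.
- **Home hole:** it is visibly empty.
- **Can, case and adapter:** I kept the arm away from them, but did not measure their positions again.

**What disagreed or was left unchecked:**
- **Grip:** it closed to 23.4 mm on the 26 mm head, and the wrist picture suggests the fingertips end higher than given. The pads probably held only the top edge of the knob, though it did not slip.
- **Push:** after the pin dropped, the finger ran about 7 mm further with almost no force, probably over the top of the knob. I therefore never felt the table stop dead against the hole. That the pin is in rests on the loss of resistance and the pictures.

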